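Park the sample tube, find the loose vessel bolt, hold its cap open

TASK

Stand the capped sample tube end-down in the narrow steel tube holder, all the way in, and let go of it. Then tap the heads of the three vessel bolts from above with the closed fingertips, one after the other from left to right as you see them from the robot, to find the loose one, which sinks under the tap while the other two are rigid. Lift the loose bolt's cap open on its hinge by about 35 degrees and finish while holding it there in the fingers, so that I can load the vessel; leave everything else where it stands.

Things in the scene. Friction and masses are not known exactly. Their poses are not given: they have to be found in the camera images.
- tube_center (a point): centre (half-way up) of the capped sample tube, which stands upright in its white drying stand: 120 mm long, clear body 16 mm across, white cap 20 mm across on its top 25 mm (centre of the cap 47 mm above this point). z along the tube, up
- holder_mouth (a point): centre of the mouth of the narrow tube holder: a plain steel pipe, 33 mm across outside, bore 21 mm, standing upright on a dark foot 60 mm across; the mouth is 70 mm above the bench, the bore 62 mm deep. With the tube fully in, the tube's centre lies 2 mm below the mouth
- stand: white square drying stand, 64 x 64 mm, 42 mm high, with one hole 21 mm wide and 32 mm deep in which the tube stands at the start; origin at the centre of its underside; fixed to the bench
- station: three-vessel station: grey plate 170 x 290 mm with three white vessels, alike in looks, 100 mm apart along its y axis (y to the left vessel). Origin on the plate's underside, below the middle bolt. Each vessel has a round aluminium cap 64 mm across, top face 87 mm above the bench, hinged at its far side: hinge line along y, 60 mm beyond the bolt axis (+x), 81 mm above the bench
- bolt_left (a point): centre of the top face of the bolt head on the left vessel (as seen from the robot), 125 mm above the bench; fixed to the station: it stays when the bolt or cap moves. z up, x away from the robot, y along the row to the left. Each bolt stands on its cap's middle: thin stem 16 mm high, on it a dark round steel head 26 mm across, 22 mm high (103 to 125 mm above the bench), free on all sides
- bolt_mid (a point): centre of the top face of the bolt head on the middle vessel (as seen from the robot), 125 mm above the bench; fixed to the station: it stays when the bolt or cap moves. z up, x away from the robot, y along the row to the left. Two bolts are tight: they and their caps are rigid. The third is loose: pressed, it sinks up to 7 mm against a spring (2 to 3.5 N) and returns; lifting its head opens its cap
- bolt_right (a point): centre of the top face of the bolt head on the right vessel (as seen from the robot), 125 mm above the bench; fixed to the station: it stays when the bolt or cap moves. z up, x away from the robot, y along the row to the left. 
- loose_cap (a joint): opening angle (rad) of the cap with the loose bolt, whichever of the three places it is in: 0 shut, grows as it opens, stops at 1.1; the cap falls shut when not held. The other two caps cannot open
- spatula: slim steel lab spatula, 185 mm long, 14 mm wide, lying on the bench; origin under its middle; bystander
- dish: clear flat covered culture dish, 94 mm across, 19 mm high; origin at the centre of its underside; bystander
- beaker: glass beaker, 68 mm across, 90 mm high; origin at the centre of its underside; bystander
- reagent: amber bottle, 72 mm across, 160 mm high; origin at the centre of its underside; bystander
- jar: squat white jar, 64 mm across, 75 mm high; origin at the centre of its underside; bystander
- tipbox: pipette-tip box, 85 x 120 mm, 65 mm high; origin at the centre of its underside; bystander
- timer: flat white bench timer, 60 x 75 mm, 18 mm high; origin at the centre of its underside; bystander
Mind the look-alikes: they are no part of the job. What is shaped like the part that bears holder_mouth but green is not meant.

How it is judged:
On the way, in this order (a step that is already met when the one before it is completed fails the run):
1. the tube stands fully down in the narrow holder, released (horizontal distance between tube_center and holder_mouth below 0.009 m and z of tube_center in the frame of holder_mouth below 0.006 m and angle between tube_center's own z axis and vertical below 0.17 rad and contact force between the fingers and tube below 0.05 N), for 0.3 s.
2. the left bolt head is tapped (contact force between the fingers and anything else above 1 N and horizontal distance between the grasp point and bolt_left below 0.022 m and z of the grasp point in the frame of bolt_left below 0.026 m).
3. the mid bolt head is tapped (contact force between the fingers and anything else above 1 N and horizontal distance between the grasp point and bolt_mid below 0.022 m and z of the grasp point in the frame of bolt_mid below 0.026 m).
4. the right bolt head is tapped (contact force between the fingers and anything else above 1 N and horizontal distance between the grasp point and bolt_right below 0.022 m and z of the grasp point in the frame of bolt_right below 0.026 m).
At the end, for the whole second after the job is handed in: The tube stands in the narrow holder (within 9 mm of its axis, within 8 mm of its floor, tilted less than 10 degrees); the cap with the loose bolt is open by more than 0.4 rad (23 degrees) and still, touched by the fingers with more than 0.3 N (all of step 1 and value of joint loose_cap above 0.4 rad and velocity of joint loose_cap between -0.15 and 0.15 rad/s and contact force between the fingers and loose_cap above 0.3 N); the arm keeps its last pose, push and grip.
It fails at once if a bystander is shifted by more than 30 mm (distance of any of spatula, dish, beaker, reagent, jar, tipbox, timer from where it was at the start of the episode above 0.03 m).
It also fails if it takes over 64 s, if anything falls off the work surface, if the arm or the gripper's body presses on something with over 40 N, if the wrist force passes 120 N, or if a joint passes its speed limit or range.

ROBOT

A 6-joint arm with a two-finger parallel gripper is mounted at the origin on the work surface. World frame = base frame: x ahead of the robot, y to its left, z up, the work surface at z = 0. Lengths are in m, angles in rad, forces in N, time in s.
With the tool pointing down it reaches from about 0.35 to 0.95 m from the base axis. Payload 17.4 kg.
Tool frame: the origin (TCP) lies at the very end of the fingers, on their centre line; the grasp point (between the pads) lies 19 mm behind it; z points along the fingers, y is the line along which they close (so a half turn about z gives the same grasp; the last joint's range is limited). The gripper opens to 93 mm and grips with 3 to 60 N. Pads are 15 mm wide; open, the fingers measure 128 mm over their backs; the gripper's body (75 mm by 188 mm) begins 65 mm behind the grasp point.
Start: joints at [-1.317, 0.116, 1.442, -0, 1.584, -0.038], TCP at [0.194, -0.646, 0.219] pointing down, gripper open.
Joint ranges: [-2.83, 2.83], [-0.83, 2.19], [0.07, 2.5], [-1.14, 4.28], [0.01, 3], [-2.97, 2.97]. Speed limits (rad/s): [1.89, 1.89, 2.22, 3.14, 3.14, 3.14].

INTERFACE

Orientations are given as a rotation vector (axis times angle).
In Python, from plant import * gives the robot as it stands. The module is installed in compiled form; this text tells all that it offers.
- The arm moves only by the tool arm_command, never from a script. Its argument "rows" is a list of rows, each a list of 3 entries, a list of its own where there are three numbers: the finger opening in m, from 0 to 0.093, then the shift along the tool's x, y, z in m, then the turn, a rotation vector about the tool's x, y, z in rad. In form: [[jaw, [tx, ty, tz], [ax, ay, az]], ...]. A call has 1 to 10 rows; each row is the pose to reach, as a shift and turn from the pose commanded when the call began, along the tool's axes at that moment; what a row does not reach only later rows make up. A row lasts 1/12 s, in which the tool goes at most 41.7 mm and 7.16 degrees, less where a joint would pass 70% of its speed; a pose out of reach is approached as far as the arm can. A call with a gripper value outside its range is refused whole. The fingers move at their own pace and stop on an object; "newtons" is the grip in N (left out, the last holds). Time passes only in rows, so rows that repeat a pose let the fingers close. It gives the time, the measured TCP pose, the force, the opening and the grip force at its end, in the units of the state.
- state(): the state, without advancing time (a new reading comes with each control period).
- read_camera(name): name is "side" or "top" or "wrist"; returns a dict with "color" (420x560x3 uint8, red, green, blue), "fx", "fy", "cx", "cy" (pixels), "T" (4x4, takes a point from camera to world coordinates); the wrist camera has in their place "T_tool_cam" (4x4, takes a point from camera to tool coordinates, whose origin is the TCP and whose axes are the flange's). Camera axes: x right, y down, z forward; pixel columns grow to the right and rows downward; lengths in m; the calibration is good to about 2 mm. A picture is of the moment at which its call begins: read the wrist's pose just before it. There is no depth.
- job_done(): hands the job in; it is judged then, once.
The state is a dict: "t": time; "qpos": joint angles; "joint_vel": joint speeds; "effort": joint torques, N m; "ee_pos": TCP position; "tool_rot": TCP orientation; "wrist_force": force on the tool from outside, world axes, zero at the start; "ft_torque": the same for the moment, N m; "opening": opening from 0.0 (shut) to 1.0 (fully open); "grasp_force": force on a finger pad.
Only numpy, scipy, OpenCV 4.12 (cv2) and the standard library are available. Lean on these libraries where they do the work, as an engineer would, in place of code of your own. Each camera call takes 0.05 s, during which the arm holds its last target. There are 200 camera calls.

## Working session

There is one attempt and no reset: what is moved stays moved. The work goes in short steps, Python scripts to look and compute and a tool call to move; the robot and the scene stay as the last step left them, time stands still between calls to the robot, and variables do not carry over. Pictures are saved under pics/ and viewed, at most 10 in all, crops included, and the job is handed in when it is done.

Besides the shell and the picture viewer there is one more tool, called after "Emit:" as name([rows], argument=value, ...), one row to a line, values as JSON. arm_command: Moves the arm, as the interface text tells. Its arguments: {"type":"object","properties":{"rows":{"type":"array"},"newtons":{"type":"number"}},"required":["rows"]}

```bash
mkdir -p pics
cat > h.py <<'E'
import numpy as np, cv2, pickle
from scipy.spatial.transform import Rotation as R
from plant import *
def snap(name,fn):
    s=state(); c=read_camera(name)
    if name=="wrist":
        T=np.eye(4);T[:3,:3]=R.from_rotvec(s["tool_rot"]).as_matrix();T[:3,3]=s["ee_pos"]
        c["T"]=T@c["T_tool_cam"]
    cv2.imwrite("pics/"+fn+".png",c["color"][:,:,::-1]); pickle.dump(c,open("pics/"+fn+".pkl","wb")); return c
def load(fn): return pickle.load(open("pics/"+fn+".pkl","rb"))
def pix2z(c,u,v,z):
    d=c["T"][:3,:3]@np.array([(u-c["cx"])/c["fx"],(v-c["cy"])/c["fy"],1]);o=c["T"][:3,3]
    return o+d*(z-o[2])/d[2]
def proj(c,p):
    q=np.linalg.inv(c["T"])@np.append(p,1); return np.array([c["fx"]*q[0]/q[2]+c["cx"],c["fy"]*q[1]/q[2]+c["cy"]])
E
python3 - <<'E'
from h import *
np.set_printoptions(precision=4,suppress=True)
s=state();print(s)
a=snap("top","top0");b=snap("side","side0")
for c in(a,b):print(c["T"],c["fx"],c["cx"],c["cy"])
E
```

```text
{'t': 0.0, 'qpos': array([-1.3168,  0.1165,  1.4423, -0.    ,  1.584 , -0.0378]), 'joint_vel': array([-0.0004, -0.0008,  0.0005, -0.0006,  0.0003,  0.0013]), 'effort': array([  0.0009, -72.1275, -62.2614,   0.078 ,   0.0239,  -0.0002]), 'ee_pos': array([ 0.1941, -0.6463,  0.2179]), 'tool_rot': array([-3.107 , -0.4566,  0.0002]), 'wrist_force': array([ 0.1092,  0.3647, -0.7843]), 'ft_torque': array([ 0.013 ,  0.0511, -0.0068]), 'grasp_force': 0.0, 'opening': 0.9993928849124616}
[[-0.0253 -0.9848  0.1716  0.4045]
 [-0.9996  0.023  -0.0154  0.018 ]
 [ 0.0112 -0.1719 -0.985   1.3368]
 [ 0.      0.      0.      1.    ]] 412.75961061615027 274.61066879258306 210.8652295888968
[[ 0.9773 -0.1702  0.1265  0.4586]
 [-0.2115 -0.7395  0.639  -0.7657]
 [-0.0152 -0.6513 -0.7587  1.0307]
 [ 0.      0.      0.      1.    ]] 413.65721258938163 278.30604039268775 212.55711360534463
```

View pics/top0.png

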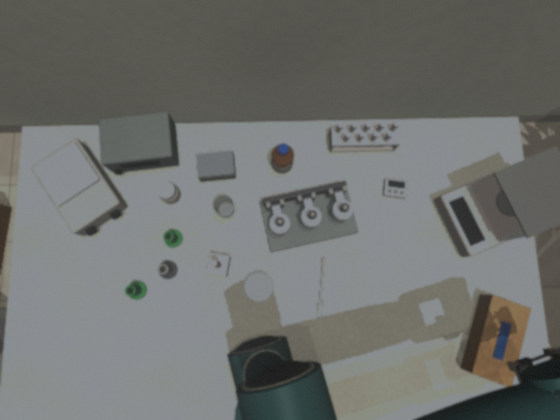

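View pics/side0.png

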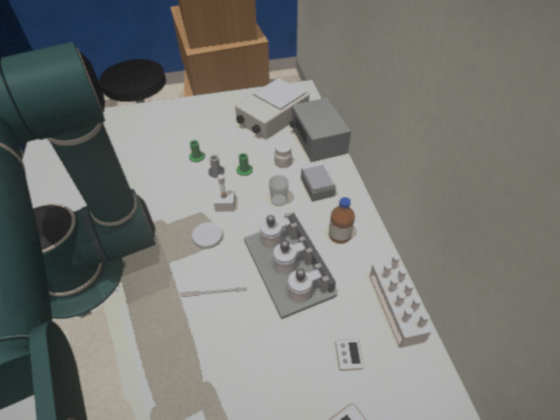

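The top view shows a grey steel pipe at (168,269) and two green look-alikes at (173,238) and (135,290). The grey one is the holder. The tube stands in its white stand at (217,263), and the bolts are at (278,220), (310,213) and (342,206). I'll confirm these in enlarged crops.

Run:
```python
from h import *
a=load("top0")["color"][190:310,110:370,::-1];b=load("side0")["color"][130:310,180:340,::-1]
A=cv2.resize(a,None,fx=3,fy=3,interpolation=cv2.INTER_CUBIC);B=cv2.resize(b,None,fx=3.3,fy=3.3,interpolation=cv2.INTER_CUBIC)
cv2.imwrite("pics/cropA.png",cv2.convertScaleAbs(A,alpha=1.3));cv2.imwrite("pics/cropB.png",cv2.convertScaleAbs(B,alpha=1.3))
```

```text
(no output)
```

View pics/cropA.png

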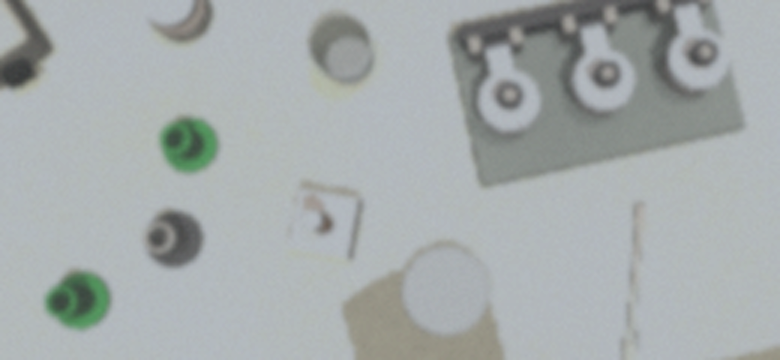

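View pics/cropB.png

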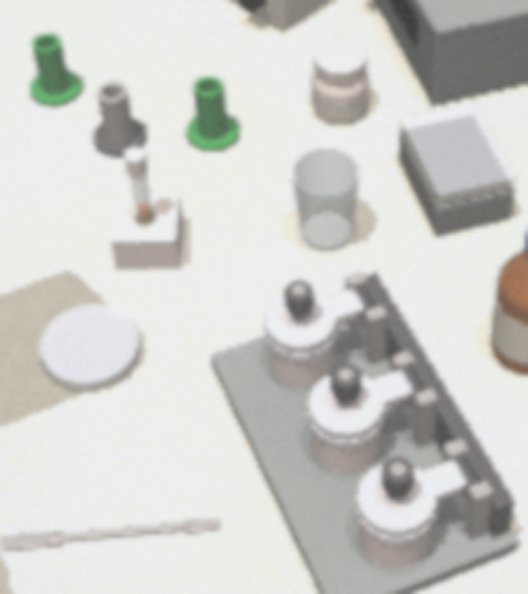

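Run:
```python
from h import *
np.set_printoptions(precision=4,suppress=True)
a=load("top0");b=load("side0")
A=lambda U,V:((U+.5)/3-.5+110,(V+.5)/3-.5+190)
B=lambda U,V:((U+.5)/3.3-.5+180,(V+.5)/3.3-.5+130)
print("mouth",pix2z(a,*A(160,238),.07),pix2z(b,*B(113,90),.07))
print("foot",pix2z(a,*A(175,239),.008))
print("captop side",pix2z(b,*B(136,153),.13))
print("standtop corners",[pix2z(a,*A(*p),.042) for p in [(304,183),(362,194),(352,258),(290,250)]])
print("cap proj", (np.array(proj(a,pix2z(b,*B(136,153),.13)))-[110,190])*3)
for p,q in [((511,94),(299,289)),((606,73),(346,373)),((704,52),(397,466))]: print("bolt",pix2z(a,*A(*p),.125),pix2z(b,*B(*q),.125))
```

```text
mouth [0.4542 0.3411 0.07  ] [0.4546 0.3426 0.07  ]
foot [0.4552 0.341  0.008 ]
captop side [0.4661 0.1797 0.13  ]
standtop corners [array([0.5084, 0.1998, 0.042 ]), array([0.4955, 0.1396, 0.042 ]), array([0.4299, 0.1503, 0.042 ]), array([0.4397, 0.2142, 0.042 ])]
cap proj [310.9937 218.3389]
bolt [ 0.5847 -0.0161  0.125 ] [ 0.5834 -0.0148  0.125 ]
bolt [ 0.6035 -0.111   0.125 ] [ 0.6032 -0.1119  0.125 ]
bolt [ 0.6224 -0.2097  0.125 ] [ 0.622  -0.2085  0.125 ]
```

```bash
cat >> h.py <<'E'
def goal(p,yaw=.192,tilt=0,s=None):
    """tool-frame shift and turn from the present pose to tool-down TCP p, tool x at yaw"""
    s=s or state(); M=R.from_rotvec(s["tool_rot"])
    G=R.from_euler("z",yaw)*R.from_euler("y",tilt)*R.from_euler("x",np.pi)
    print("shift",np.round(M.inv().apply(np.array(p)-s["ee_pos"]),4),"turn",np.round((M.inv()*G).as_rotvec(),4),"t",s["t"])
E
python3 - <<'E'
from h import *
goal([.467,.178,.24])
print(read_camera("wrist")["T_tool_cam"])
E
```

```text
shift [ 0.4985 -0.711  -0.0213] turn [-0.0011  0.      0.0998] t 0.1
[[ 5.19080027e-04 -9.55394601e-01 -2.95331824e-01  8.20571856e-02]
 [ 9.99999527e-01  2.52915328e-04  9.39437676e-04 -6.16046895e-05]
 [-8.22839738e-04 -2.95332172e-01  9.55394280e-01 -1.64765367e-01]
 [ 0.00000000e+00  0.00000000e+00  0.00000000e+00  1.00000000e+00]]
```

Emit:
arm_command([
  [0.06,[0.25,-0.35,-0.05],[0,0,0.1]],
  [0.06,[0.25,-0.35,-0.05],[0,0,0.1]],
  [0.06,[0.25,-0.35,-0.05],[0,0,0.1]],
  [0.06,[0.498,-0.711,-0.02],[0,0,0.1]],
  [0.06,[0.498,-0.711,-0.02],[0,0,0.1]],
  [0.06,[0.498,-0.711,-0.02],[0,0,0.1]],
  [0.06,[0.498,-0.711,-0.02],[0,0,0.1]],
  [0.06,[0.498,-0.711,-0.02],[0,0,0.1]],
  [0.06,[0.498,-0.711,-0.02],[0,0,0.1]],
  [0.06,[0.498,-0.711,-0.02],[0,0,0.1]],
])

```text
t: 0.98
ee_pos: [0.3252, -0.25, 0.2352]
tool_rot: [3.127, 0.3, 0.0]
wrist_force: [1.0, 0.4, 0.6]
opening: 0.643
grasp_force: 0.0
```

Run:
```python
from h import *
goal([.467,.178,.24])
```

```text
shift [ 0.2205 -0.3933 -0.0049] turn [ 0.0002 -0.0002 -0.0009] t 0.9833
```

Emit:
arm_command([
  [0.06,[0.22,-0.393,0],[0,0,0]],
  [0.06,[0.22,-0.393,0],[0,0,0]],
  [0.06,[0.22,-0.393,0],[0,0,0]],
  [0.06,[0.22,-0.393,0],[0,0,0]],
  [0.06,[0.22,-0.393,0],[0,0,0]],
  [0.06,[0.22,-0.393,0],[0,0,0]],
  [0.06,[0.22,-0.393,0],[0,0,0]],
  [0.06,[0.22,-0.393,0],[0,0,0]],
  [0.06,[0.22,-0.393,0],[0,0,0]],
  [0.06,[0.22,-0.393,0],[0,0,0]],
])

```text
t: 1.82
ee_pos: [0.4558, 0.1462, 0.2353]
tool_rot: [-3.127, -0.302, -0.001]
wrist_force: [1.8, -1.9, 0.0]
opening: 0.642
grasp_force: 0.0
```

Emit:
arm_command([
  [0.06,[0,0,0],[0,0,0]],
  [0.06,[0,0,0],[0,0,0]],
  [0.06,[0,0,0],[0,0,0]],
])

```text
t: 2.07
ee_pos: [0.4556, 0.1436, 0.235]
tool_rot: [3.127, 0.302, -0.001]
wrist_force: [0.1, -0.1, -0.0]
opening: 0.648
grasp_force: 0.0
```

Run:
```python
from h import *
goal([.467,.178,.24])
c=snap("wrist","w1")
print(c["fx"],proj(c,[.467,.178,.13]),proj(c,[.467,.178,.042]))
cv2.imwrite("pics/w1b.png",cv2.convertScaleAbs(c["color"][:,:,::-1],alpha=1.2))
```

```text
shift [ 0.0178 -0.0316 -0.005 ] turn [0.0003 0.0008 0.0005] t 2.0667
357.88254991867126 [239.54078995 187.75421717] [249.04922628 167.43529006]
```

View pics/w1b.png

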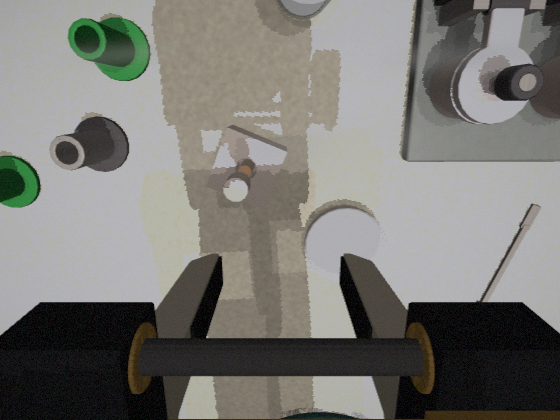

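The wrist view shows the tube cap top at (236,189), the grey holder mouth at (67,153) between the two green ones, and the left bolt top at (527,84). I'll compute positions from these.

Run:
```python
from h import *
c=load("w1")
t=pix2z(c,236,189,.13);print(t,pix2z(c,67,153,.07),pix2z(c,527,84,.125))
goal([t[0],t[1],.16]);goal([t[0],t[1],.097])
```

```text
[0.46549843 0.1805319  0.13      ] [0.45359744 0.34264015 0.07      ] [ 0.58174043 -0.01374641  0.125     ]
shift [ 0.0168 -0.035   0.0752] turn [ 0.0002  0.0002 -0.0008] t 2.1167
shift [ 0.0168 -0.035   0.1382] turn [ 0.0002  0.0002 -0.0008] t 2.1167
```

Emit:
arm_command([
  [0.06,[0.0168,-0.035,0.04],[0,0,0]],
  [0.06,[0.0168,-0.035,0.06],[0,0,0]],
  [0.06,[0.0168,-0.035,0.08],[0,0,0]],
  [0.06,[0.0168,-0.035,0.1],[0,0,0]],
  [0.06,[0.0168,-0.035,0.12],[0,0,0]],
  [0.06,[0.0168,-0.035,0.138],[0,0,0]],
  [0.06,[0.0168,-0.035,0.138],[0,0,0]],
  [0.06,[0.0168,-0.035,0.138],[0,0,0]],
  [0.06,[0.0168,-0.035,0.138],[0,0,0]],
])

```text
t: 2.87
ee_pos: [0.4662, 0.1808, 0.0988]
tool_rot: [-3.127, -0.299, -0.002]
wrist_force: [-0.1, -0.1, -0.2]
opening: 0.644
grasp_force: 0.0
```

Emit:
arm_command([
  [0.01,[0,0,0],[0,0,0]],
  [0.01,[0,0,0],[0,0,0]],
  [0.01,[0,0,0],[0,0,0]],
  [0.01,[0,0,0],[0,0,0]],
  [0.01,[0,0,0],[0,0,0]],
  [0.01,[0,0,0],[0,0,0]],
  [0.01,[0,0,0],[0,0,0]],
  [0.01,[0,0,0],[0,0,0]],
], newtons=12)

```text
t: 3.53
ee_pos: [0.4657, 0.1814, 0.0973]
tool_rot: [-3.127, -0.301, -0.0]
wrist_force: [0.7, 0.4, 0.4]
opening: 0.211
grasp_force: 12.0
```

Gripped at 19.6 mm opening, which is the cap. Next I'll lift and look.

Emit:
arm_command([
  [0.01,[0,0,-0.03],[0,0,0]],
  [0.01,[0,0,-0.06],[0,0,0]],
  [0.01,[0,0,-0.09],[0,0,0]],
  [0.01,[0,0,-0.1],[0,0,0]],
  [0.01,[0,0,-0.1],[0,0,0]],
  [0.01,[0,0,-0.1],[0,0,0]],
])

```text
t: 4.03
ee_pos: [0.4656, 0.1814, 0.1966]
tool_rot: [3.127, 0.301, -0.0]
wrist_force: [0.3, -0.3, -1.1]
opening: 0.211
grasp_force: 12.0
```

Run:
```python
from h import *
goal([.454,.342,.18])
```

```text
shift [ 0.0193 -0.1599  0.0166] turn [-0.      0.0001 -0.0001] t 4.0333
```

Emit:
arm_command([
  [0.01,[0.005,-0.04,0],[0,0,0]],
  [0.01,[0.01,-0.08,0],[0,0,0]],
  [0.01,[0.015,-0.12,0],[0,0,0]],
  [0.01,[0.019,-0.155,0.005],[0,0,0]],
  [0.01,[0.0193,-0.16,0.01],[0,0,0]],
  [0.01,[0.0193,-0.16,0.015],[0,0,0]],
  [0.01,[0.0193,-0.16,0.015],[0,0,0]],
  [0.01,[0.0193,-0.16,0.015],[0,0,0]],
])

```text
t: 4.7
ee_pos: [0.454, 0.3409, 0.1811]
tool_rot: [3.126, 0.3, -0.002]
wrist_force: [1.0, 0.1, -1.2]
opening: 0.212
grasp_force: 12.0
```

Run:
```python
from h import *
goal([.454,.342,.18])
c=snap("wrist","w2"); s=state()["ee_pos"]; print(s)
for dz in(.033,.008,-.087): print(proj(c,s+[0,0,dz]))
print(proj(c,[.454,.342,.07]))
im=c["color"][140:400,180:380,::-1]
cv2.imwrite("pics/w2b.png",cv2.convertScaleAbs(cv2.resize(im,None,fx=3,fy=3,interpolation=cv2.INTER_CUBIC)[:600],alpha=1.2))
```

```text
shift [ 0.0003 -0.0011  0.0011] turn [ 0.0009  0.0015 -0.0009] t 4.7
[0.45422142 0.34089068 0.1818272 ]
[280.69289899 306.149161  ]
[280.61158601 277.77383484]
[280.43674875 216.76187677]
[279.00188221 207.16805509]
```

View pics/w2b.png

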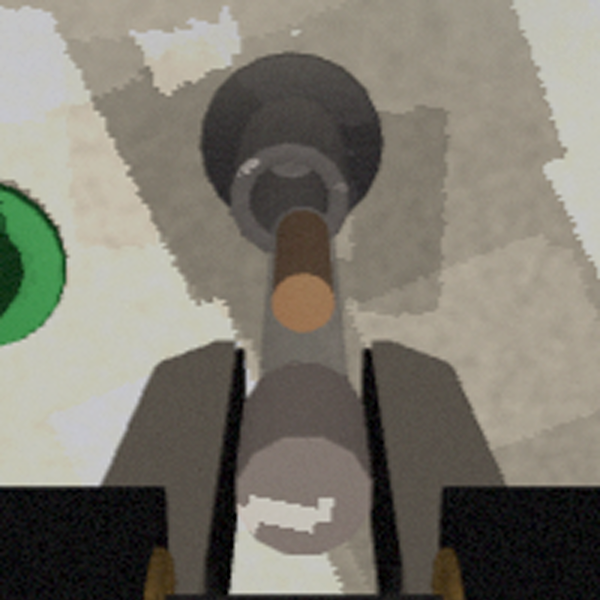

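Run:
```python
from h import *
c=load("w2"); f=lambda U,V:((U+.5)/3-.5+180,(V+.5)/3-.5+140)
m=pix2z(c,*f(289,199),.07); s=state()["ee_pos"]
print(m,"tube bottom",pix2z(c,*f(303,230),s[2]-.087),"captop",pix2z(c,*f(304,494),s[2]+.033),s)
goal([m[0],m[1],s[2]])
```

```text
[0.45450314 0.34455136 0.07      ] tube bottom [0.45457991 0.34078746 0.0948272 ] captop [0.45509296 0.34092934 0.2148272 ] [0.45422142 0.34089068 0.1818272 ]
shift [ 0.001  -0.0035 -0.    ] turn [ 0.0005  0.0006 -0.0014] t 4.75
```

Emit:
arm_command([
  [0.01,[0.0007,-0.0035,0.0],[0,0,0]],
  [0.01,[0.0007,-0.0035,0.01],[0,0,0]],
  [0.01,[0.0007,-0.0035,0.018],[0,0,0]],
  [0.01,[0.0007,-0.0035,0.018],[0,0,0]],
  [0.01,[0.0007,-0.0035,0.018],[0,0,0]],
])

```text
t: 5.17
ee_pos: [0.4539, 0.3453, 0.1634]
tool_rot: [3.127, 0.3, -0.002]
wrist_force: [0.4, -0.0, -0.1]
opening: 0.214
grasp_force: 12.0
```

Run:
```python
from h import *
c=snap("wrist","w3"); s=state()["ee_pos"]; print(s,proj(c,s-[0,0,.087]))
im=c["color"][150:300,210:350,::-1]
cv2.imwrite("pics/w3b.png",cv2.convertScaleAbs(cv2.resize(im,None,fx=4,fy=4,interpolation=cv2.INTER_CUBIC),alpha=1.4))
```

```text
[0.45404421 0.34549596 0.16398318] [280.210159   216.79268418]
```

View pics/w3b.png

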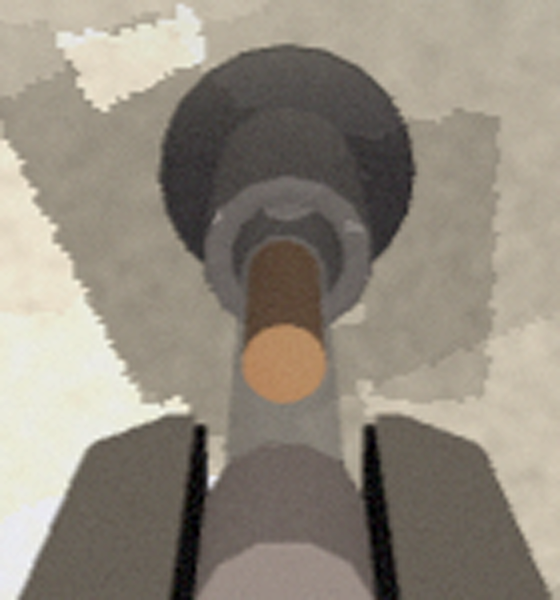

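Run:
```python
from h import *
c=load("w3"); f=lambda U,V:((U+.5)/4-.5+210,(V+.5)/4-.5+150)
s=state()["ee_pos"]
m=pix2z(c,*f(288,257),.07);b=pix2z(c,*f(285,276),s[2]-.087)
M=R.from_rotvec(state()["tool_rot"]);print(m,b,M.inv().apply(m-b))
```

```text
[0.45428811 0.34445368 0.07      ] [0.4527391  0.34474214 0.07698318] [0.00146905 0.00057679 0.00698259]
```

Emit:
arm_command([
  [0.01,[0.0012,0.0006,0.0],[0,0,0]],
  [0.01,[0.0012,0.0006,0.006],[0,0,0]],
  [0.01,[0.0012,0.0006,0.012],[0,0,0]],
  [0.01,[0.0012,0.0006,0.018],[0,0,0]],
  [0.01,[0.0012,0.0006,0.022],[0,0,0]],
  [0.01,[0.0012,0.0006,0.022],[0,0,0]],
])

```text
t: 5.72
ee_pos: [0.455, 0.3451, 0.1409]
tool_rot: [3.126, 0.301, -0.002]
wrist_force: [0.7, -0.7, -0.6]
opening: 0.21
grasp_force: 12.0
```

Inside the bore with little force; continuing down.

Emit:
arm_command([
  [0.01,[0,0,0.008],[0,0,0]],
  [0.01,[0,0,0.016],[0,0,0]],
  [0.01,[0,0,0.024],[0,0,0]],
  [0.01,[0,0,0.032],[0,0,0]],
  [0.01,[0,0,0.038],[0,0,0]],
  [0.01,[0,0,0.042],[0,0,0]],
  [0.01,[0,0,0.044],[0,0,0]],
  [0.01,[0,0,0.044],[0,0,0]],
])

```text
t: 6.38
ee_pos: [0.4553, 0.3453, 0.0978]
tool_rot: [3.127, 0.301, -0.001]
wrist_force: [-0.0, 0.5, -0.3]
opening: 0.212
grasp_force: 12.0
```

Emit:
arm_command([
  [0.01,[0,0,0.0015],[0,0,0]],
  [0.01,[0,0,0.0025],[0,0,0]],
  [0.01,[0,0,0.0025],[0,0,0]],
])

```text
t: 6.63
ee_pos: [0.4554, 0.3454, 0.0958]
tool_rot: [-3.127, -0.301, -0.0]
wrist_force: [0.1, -0.4, 0.8]
opening: 0.213
grasp_force: 12.0
```

Emit:
arm_command([
  [0.05,[0,0,0],[0,0,0]],
  [0.05,[0,0,0],[0,0,0]],
  [0.05,[0,0,0],[0,0,0]],
  [0.05,[0,0,0],[0,0,0]],
  [0.05,[0,0,0],[0,0,0]],
  [0.05,[0,0,0],[0,0,0]],
  [0.05,[0,0,0],[0,0,0]],
  [0.05,[0,0,0],[0,0,0]],
])

```text
t: 7.3
ee_pos: [0.4554, 0.3453, 0.0957]
tool_rot: [3.127, 0.301, -0.0]
wrist_force: [-0.4, -0.5, -0.3]
opening: 0.539
grasp_force: 0.0
```

Emit:
arm_command([
  [0.05,[0,0,-0.03],[0,0,0]],
  [0.05,[0,0,-0.06],[0,0,0]],
  [0.05,[0,0,-0.09],[0,0,0]],
  [0.05,[0,0,-0.12],[0,0,0]],
  [0.05,[0,0,-0.12],[0,0,0]],
  [0.05,[0,0,-0.12],[0,0,0]],
])

```text
t: 7.8
ee_pos: [0.4559, 0.3457, 0.2175]
tool_rot: [-3.126, -0.301, -0.004]
wrist_force: [0.2, 0.1, -0.1]
opening: 0.538
grasp_force: 0.0
```

Run:
```python
from h import *
c=snap("wrist","w4"); s=state()
for z in (.128,.103,.07):print(z,proj(c,[.4545,.3447,z]))
im=c["color"][130:330,200:360,::-1]
cv2.imwrite("pics/w4b.png",cv2.convertScaleAbs(cv2.resize(im,None,fx=3,fy=3,interpolation=cv2.INTER_CUBIC),alpha=1.4))
goal([.5835,-.0150,.16])
```

```text
0.128 [281.52938241 218.18433643]
0.103 [281.47957798 208.65807143]
0.07 [281.42511822 198.24136724]
shift [0.057  0.3782 0.0557] turn [-0.0002 -0.0005 -0.0002] t 7.85
```

View pics/w4b.png

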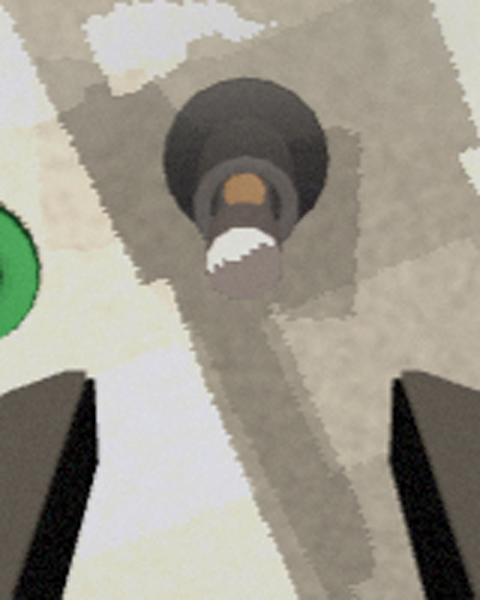

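The tube sits centred and fully down: the cap top is at (281,217.5) and (281.5,218) was expected. Now the left bolt, with fingers closed.

Emit:
arm_command([
  [0.0,[0.057,0.378,0.0],[0,0,0]],
  [0.0,[0.057,0.378,0.0],[0,0,0]],
  [0.0,[0.057,0.378,0.0],[0,0,0]],
  [0.0,[0.057,0.378,0.0],[0,0,0]],
  [0.0,[0.057,0.378,0.0],[0,0,0]],
  [0.0,[0.057,0.378,0.0],[0,0,0]],
  [0.0,[0.057,0.378,0.0],[0,0,0]],
  [0.0,[0.057,0.378,0.0],[0,0,0]],
  [0.0,[0.057,0.378,0.055],[0,0,0]],
  [0.0,[0.057,0.378,0.055],[0,0,0]],
])

```text
t: 8.68
ee_pos: [0.5836, -0.0176, 0.1586]
tool_rot: [3.127, 0.298, -0.001]
wrist_force: [-0.5, 1.2, -1.0]
opening: 0.004
grasp_force: 0.0
```

Emit:
arm_command([
  [0.0,[0,0,0],[0,0,0]],
  [0.0,[0,0,0],[0,0,0]],
  [0.0,[0,0,0],[0,0,0]],
])

```text
t: 8.93
ee_pos: [0.5832, -0.0144, 0.1607]
tool_rot: [-3.127, -0.301, 0.001]
wrist_force: [-1.0, -0.2, -0.1]
opening: 0.007
grasp_force: 0.0
```

Run:
```python
from h import *
goal([.5835,-.0150,.13])
```

```text
shift [0.0002 0.0007 0.0307] turn [-0.0004  0.0006 -0.0003] t 8.9333
```

Emit:
arm_command([
  [0.0,[0,0,0.015],[0,0,0]],
  [0.0,[0,0,0.03],[0,0,0]],
  [0.0,[0,0,0.032],[0,0,0]],
  [0.0,[0,0,0.034],[0,0,0]],
  [0.0,[0,0,0.036],[0,0,0]],
  [0.0,[0,0,0.037],[0,0,0]],
  [0.0,[0,0,0.037],[0,0,0]],
])

```text
t: 9.52
ee_pos: [0.5837, -0.0144, 0.1253]
tool_rot: [-3.127, -0.302, -0.002]
wrist_force: [-3.8, 3.0, 6.1]
opening: 0.002
grasp_force: 3.1
```

Emit:
arm_command([
  [0.0,[0,0,0.001],[0,0,0]],
  [0.0,[0,0,0.002],[0,0,0]],
  [0.0,[0,0,0.002],[0,0,0]],
])

```text
t: 9.77
ee_pos: [0.5838, -0.0144, 0.1252]
tool_rot: [-3.127, -0.301, -0.004]
wrist_force: [-13.1, 2.3, 22.4]
opening: 0.007
grasp_force: 11.6
```

Emit:
arm_command([
  [0.0,[0,0,-0.02],[0,0,0]],
  [0.0,[0,0,-0.035],[0,0,0]],
  [0.0,[0,0,-0.035],[0,0,0]],
  [0.0,[0,0,-0.035],[0,0,0]],
])

```text
t: 10.1
ee_pos: [0.584, -0.0148, 0.1581]
tool_rot: [3.127, 0.301, 0.004]
wrist_force: [-0.5, -0.1, -1.1]
opening: 0.006
grasp_force: 0.0
```

Run:
```python
from h import *
goal([.6033,-.1115,.16])
```

```text
shift [ 0.0005  0.0986 -0.0018] turn [ 0.0006 -0.0025 -0.0001] t 10.1
```

Left bolt is rigid (22 N, no sinking). Middle next.

Emit:
arm_command([
  [0.0,[0,0.04,0],[0,0,0]],
  [0.0,[0,0.08,0],[0,0,0]],
  [0.0,[0,0.0985,0],[0,0,0]],
  [0.0,[0,0.0985,0],[0,0,0]],
  [0.0,[0,0.0985,0.015],[0,0,0]],
  [0.0,[0,0.0985,0.03],[0,0,0]],
  [0.0,[0,0.0985,0.032],[0,0,0]],
  [0.0,[0,0.0985,0.034],[0,0,0]],
  [0.0,[0,0.0985,0.035],[0,0,0]],
  [0.0,[0,0.0985,0.035],[0,0,0]],
])

```text
t: 10.93
ee_pos: [0.6036, -0.1109, 0.1251]
tool_rot: [3.125, 0.303, 0.008]
wrist_force: [-5.8, -1.7, 38.9]
opening: 0.006
grasp_force: 19.2
```

Emit:
arm_command([
  [0.0,[0,0,0.001],[0,0,0]],
  [0.0,[0,0,0.002],[0,0,0]],
  [0.0,[0,0,0.002],[0,0,0]],
])

```text
t: 11.18
ee_pos: [0.6037, -0.1109, 0.1251]
tool_rot: [3.124, 0.303, 0.01]
wrist_force: [-15.1, -0.4, 55.3]
opening: 0.003
grasp_force: 27.5
```

Middle is rigid too. Now the right one.

Emit:
arm_command([
  [0.0,[0,0,-0.02],[0,0,0]],
  [0.0,[0,0,-0.035],[0,0,0]],
  [0.0,[0,0,-0.035],[0,0,0]],
  [0.0,[0,0,-0.035],[0,0,0]],
])

```text
t: 11.52
ee_pos: [0.6022, -0.1109, 0.1541]
tool_rot: [-3.127, -0.302, -0.0]
wrist_force: [0.0, 0.3, -0.1]
opening: 0.003
grasp_force: 0.0
```

Run:
```python
from h import *
goal([.6225,-.209,.16])
```

```text
shift [ 0.0012  0.1002 -0.0059] turn [-0.     -0.0001  0.0006] t 11.5167
```

Emit:
arm_command([
  [0.0,[0,0.04,0],[0,0,0]],
  [0.0,[0,0.08,0],[0,0,0]],
  [0.0,[0.001,0.1,0],[0,0,0]],
  [0.0,[0.001,0.1,0],[0,0,0]],
  [0.0,[0.001,0.1,0.012],[0,0,0]],
  [0.0,[0.001,0.1,0.024],[0,0,0]],
  [0.0,[0.001,0.1,0.028],[0,0,0]],
  [0.0,[0.001,0.1,0.03],[0,0,0]],
  [0.0,[0.001,0.1,0.031],[0,0,0]],
  [0.0,[0.001,0.1,0.031],[0,0,0]],
])

```text
t: 12.35
ee_pos: [0.6223, -0.2089, 0.1238]
tool_rot: [-3.127, -0.302, -0.0]
wrist_force: [-0.7, 0.7, 1.0]
opening: 0.006
grasp_force: 0.7
```

Emit:
arm_command([
  [0.0,[0,0,0.001],[0,0,0]],
  [0.0,[0,0,0.002],[0,0,0]],
  [0.0,[0,0,0.002],[0,0,0]],
])

```text
t: 12.6
ee_pos: [0.6224, -0.2094, 0.122]
tool_rot: [3.127, 0.301, 0.001]
wrist_force: [-0.0, 1.5, 1.5]
opening: 0.006
grasp_force: 0.9
```

The right bolt sinks. I'll press a little more so the tap is clearly over 1 N, then retreat and open the fingers.

Emit:
arm_command([
  [0.0,[0,0,0.001],[0,0,0]],
  [0.0,[0,0,0.0025],[0,0,0]],
  [0.0,[0,0,0.0025],[0,0,0]],
  [0.0,[0,0,0.0025],[0,0,0]],
])

```text
t: 12.93
ee_pos: [0.6223, -0.2096, 0.1193]
tool_rot: [3.127, 0.301, 0.001]
wrist_force: [1.1, 0.3, 2.9]
opening: 0.005
grasp_force: 1.2
```

Emit:
arm_command([
  [0.0,[0,0,-0.02],[0,0,0]],
  [0.0,[0,0,-0.035],[0,0,0]],
  [0.06,[0,0,-0.075],[0,0,0]],
  [0.06,[0,0,-0.075],[0,0,0]],
  [0.06,[0,0,-0.075],[0,0,0]],
  [0.06,[0,0,-0.075],[0,0,0]],
  [0.06,[0,0,-0.075],[0,0,0]],
  [0.06,[0,0,-0.075],[0,0,0]],
  [0.06,[0,0,-0.075],[0,0,0]],
])

```text
t: 13.68
ee_pos: [0.622, -0.2095, 0.1934]
tool_rot: [-3.127, -0.301, 0.002]
wrist_force: [0.2, -0.5, 0.1]
opening: 0.458
grasp_force: 0.0
```

Run:
```python
from h import *
c=snap("wrist","w5"); s=state(); print(s["ee_pos"],s["opening"])
print(proj(c,[.6222,-.209,.125]))
im=c["color"][100:300,180:380,::-1]
cv2.imwrite("pics/w5b.png",cv2.convertScaleAbs(cv2.resize(im,None,fx=3,fy=3,interpolation=cv2.INTER_CUBIC),alpha=1.3))
```

```text
[ 0.62200885 -0.20949407  0.19355039] 0.5022878165106803
[279.94188808 224.81048717]
```

View pics/w5b.png

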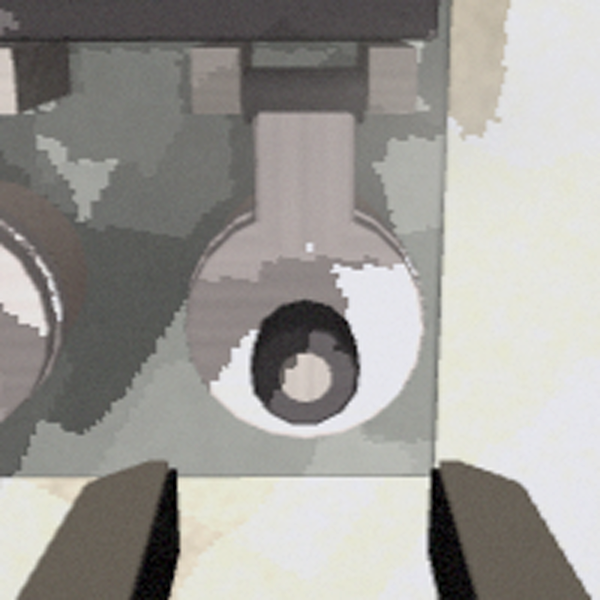

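The head is centred between the open fingers (head top at (282,225), predicted (280,225)), and the hinge is parallel to the closing line. I'll descend and grip.

Emit:
arm_command([
  [0.06,[0,0.0004,0.03],[0,0,0]],
  [0.06,[0,0.0004,0.055],[0,0,0]],
  [0.06,[0,0.0004,0.08],[0,0,0]],
  [0.06,[0,0.0004,0.09],[0,0,0]],
  [0.06,[0,0.0004,0.097],[0,0,0]],
  [0.06,[0,0.0004,0.097],[0,0,0]],
  [0.06,[0,0.0004,0.097],[0,0,0]],
])

```text
t: 14.32
ee_pos: [0.6227, -0.2101, 0.0984]
tool_rot: [3.127, 0.301, 0.001]
wrist_force: [0.5, -1.0, 0.7]
opening: 0.645
grasp_force: 0.0
```

Emit:
arm_command([
  [0.01,[0,0,0],[0,0,0]],
  [0.01,[0,0,0],[0,0,0]],
  [0.01,[0,0,0],[0,0,0]],
  [0.01,[0,0,0],[0,0,0]],
  [0.01,[0,0,0],[0,0,0]],
  [0.01,[0,0,0],[0,0,0]],
  [0.01,[0,0,0],[0,0,0]],
], newtons=20)

```text
t: 14.9
ee_pos: [0.6223, -0.2098, 0.0974]
tool_rot: [-3.127, -0.301, -0.0]
wrist_force: [-0.6, 1.6, 1.1]
opening: 0.271
grasp_force: 20.0
```

Run:
```python
from h import *
s=state();print(s["ee_pos"],s["qpos"],s["opening"])
# tool frame arc: hinge in tool coords: x +.060, z = tcp_z-.081
h=np.array([.060,0,s["ee_pos"][2]-.081])
for d in range(0,41,5):
    q=R.from_rotvec([0,np.deg2rad(d),0]); 
    for sg in(1,-1):
        q=R.from_rotvec([0,sg*np.deg2rad(d),0]); print(d,sg,np.round(h+q.apply(-h),4),round(sg*np.deg2rad(d),4))
```

```text
[ 0.62230403 -0.20977982  0.09738001] [-3.64115303e-01  1.33700888e-01  1.62099818e+00  3.03192997e-04
  1.38696454e+00  1.01478804e+00] 0.27071630276216835
0 1 [0. 0. 0.] 0.0
0 -1 [0. 0. 0.] -0.0
5 1 [-0.0012  0.      0.0053] 0.0873
5 -1 [ 0.0017  0.     -0.0052] -0.0873
10 1 [-0.0019  0.      0.0107] 0.1745
10 -1 [ 0.0038  0.     -0.0102] -0.1745
15 1 [-0.0022  0.      0.0161] 0.2618
15 -1 [ 0.0063  0.     -0.015 ] -0.2618
20 1 [-0.002   0.      0.0215] 0.3491
20 -1 [ 0.0092  0.     -0.0195] -0.3491
25 1 [-0.0013  0.      0.0269] 0.4363
25 -1 [ 0.0125  0.     -0.0238] -0.4363
30 1 [-0.0002  0.      0.0322] 0.5236
30 -1 [ 0.0162  0.     -0.0278] -0.5236
35 1 [0.0015 0.     0.0374] 0.6109
35 -1 [ 0.0202  0.     -0.0315] -0.6109
40 1 [0.0035 0.     0.0424] 0.6981
40 -1 [ 0.0246  0.     -0.0347] -0.6981
```

Emit:
arm_command([
  [0.01,[0.0008,0,-0.0026],[0,-0.0436,0]],
  [0.01,[0.0017,0,-0.0052],[0,-0.0873,0]],
  [0.01,[0.0027,0,-0.0077],[0,-0.131,0]],
  [0.01,[0.0038,0,-0.0102],[0,-0.1745,0]],
  [0.01,[0.0038,0,-0.0102],[0,-0.1745,0]],
])

```text
t: 15.32
ee_pos: [0.6263, -0.2089, 0.1073]
tool_rot: [3.098, 0.299, -0.276]
wrist_force: [-6.5, 0.2, 3.0]
opening: 0.274
grasp_force: 20.0
```

Run:
```python
from h import *
s=state();h=np.array([.060,0,.0164])
print(s["effort"])
a=np.deg2rad(10);h=R.from_rotvec([0,a,0]).apply(h)
for d in range(5,30,5):
    q=R.from_rotvec([0,-np.deg2rad(d),0]); print(d,np.round(h+q.apply(-h),4),-np.deg2rad(d))
```

```text
[  1.67692468 -75.94492435 -62.2827673   -0.29389489  -0.28235748
   0.29543697]
5 [ 0.0007  0.     -0.0054] -0.08726646259971647
10 [ 0.0019  0.     -0.0107] -0.17453292519943295
15 [ 0.0036  0.     -0.0158] -0.2617993877991494
20 [ 0.0057  0.     -0.0208] -0.3490658503988659
25 [ 0.0082  0.     -0.0256] -0.4363323129985824
```

Emit:
arm_command([
  [0.01,[0.0003,0,-0.0027],[0,-0.0436,0]],
  [0.01,[0.0007,0,-0.0054],[0,-0.0873,0]],
  [0.01,[0.0013,0,-0.0081],[0,-0.131,0]],
  [0.01,[0.0019,0,-0.0107],[0,-0.1745,0]],
  [0.01,[0.0027,0,-0.0133],[0,-0.218,0]],
  [0.01,[0.0036,0,-0.0158],[0,-0.2618,0]],
  [0.01,[0.0046,0,-0.0183],[0,-0.305,0]],
  [0.01,[0.0057,0,-0.0208],[0,-0.349,0]],
  [0.01,[0.0069,0,-0.0232],[0,-0.393,0]],
  [0.01,[0.0082,0,-0.0256],[0,-0.436,0]],
])

```text
t: 16.15
ee_pos: [0.6391, -0.2064, 0.1286]
tool_rot: [2.931, 0.285, -0.922]
wrist_force: [9.3, 1.9, -18.0]
opening: 0.271
grasp_force: 20.0
```

Emit:
arm_command([
  [0.01,[0,0,0],[0,0,0]],
  [0.01,[0,0,0],[0,0,0]],
  [0.01,[0,0,0],[0,0,0]],
  [0.01,[0,0,0],[0,0,0]],
  [0.01,[0,0,0],[0,0,0]],
  [0.01,[0,0,0],[0,0,0]],
])

```text
t: 16.65
ee_pos: [0.6389, -0.2064, 0.1285]
tool_rot: [2.932, 0.285, -0.919]
wrist_force: [8.7, 2.0, -16.8]
opening: 0.272
grasp_force: 20.0
```

Run:
```python
from h import *
w=snap("wrist","w6")["color"];b=snap("side","side6")["color"]
B=cv2.resize(b[120:320,180:340],(480,600),interpolation=cv2.INTER_CUBIC)
cv2.imwrite("pics/fin.png",np.hstack([cv2.resize(w[50:380,180:356],(320,600)),B])[:,:,::-1])
```

```text
(no output)
```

View pics/fin.png

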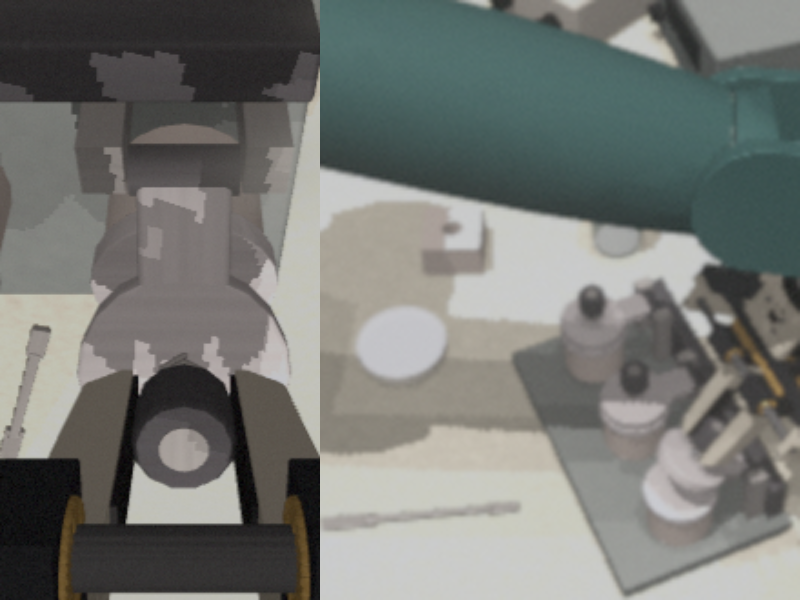

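The cap is open and the head is gripped between the pads, with the cap following the tool's tilt of about 35°. The other two bolts and the bystanders in view (dish, spatula, stand) stand where they were. Handing in.

```bash
python3 -c "
from plant import *
print(job_done())"
```

```text
the job is handed in; nothing more can be done
None
```

The tube is released and fully down in the steel holder. I tapped the bolts left to right: the right one is loose, and its cap is held open in the fingers at about 35° (taken from the tool's tilt). The job is handed in, and no verdict was returned.

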